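Sort the weighing bench back into its trays

TASK

Put the bench back in order: stand the two jars in the deep tray, the stout jar in its wide bay and the slim jar in its narrow bay; stand the two check weights in the shallow two-bay tray, the big one in the wide bay and the small one in the narrow bay; and lay the marker flat in the long tray without a divider. Everything must end upright (the marker lying), inside its own bay, released and still; leave the teaspoon where it lies.

Things in the scene. Friction and masses are not known exactly. Their poses are not given: they have to be found in the camera images.
- stout_jar_mid (a point): stout round sample jar with a white screw cap, 56 mm diameter, 87 mm tall, about 0.1 kg, standing upright; the point is its centre, half-way up (43.5 mm over its underside), z up. Straight sides, grasp anywhere round it. Goes in the wide bay of the deep tray.
- slim_jar_mid (a point): slim round spice jar with a black cap, 41 mm diameter, 105 mm tall, about 0.1 kg, standing upright; the point is its centre, half-way up (52.5 mm over its underside), z up. Straight sides. Goes in the narrow bay of the deep tray.
- big_weight_mid (a point): large knobbed metal check weight, 30 mm diameter, 34 mm tall, about 0.2 kg, standing upright; the point is its centre, half-way up (17 mm over its underside), z up. It narrows to a knob near the top, so grasp it low. Goes in the wide bay of the shallow two-bay tray.
- small_weight_mid (a point): small knobbed metal check weight, 19 mm diameter, 22 mm tall, about 0.05 kg, standing upright; the point is its centre, half-way up (11 mm over its underside), z up. It narrows near the top, so grasp it low. Goes in the narrow bay of the shallow two-bay tray.
- pen_mid (a point): white felt marker with a black cap, 127 mm long, 18 mm thick, light, lying flat; it does not roll. The point is its centre, 9 mm over its underside; its length runs along its own y axis, z up. Either end may point either way in its tray.
- jar_tray: the deep grey tray, 92 mm (its x) by 156 mm (its y), 40 mm tall, fixed to the bench. The origin is at the centre of its underside. Floor 4 mm thick, walls and divider 4 mm thick and 40 mm tall. Wide bay (stout jar): inside 84 mm along x, 82 mm along y, centred at x 0, y +33 mm. Narrow bay (slim jar): inside 84 mm along x, 62 mm along y, centred at x 0, y -43 mm.
- weight_tray: the shallow grey tray with one divider, nearly square: 108 mm (its x) by 114 mm (its y), 12 mm tall, fixed to the bench. The origin is at the centre of its underside. Floor 4 mm thick, walls and divider 4 mm thick and 12 mm tall. Wide bay (big weight): inside 100 mm along x, 62 mm along y, centred at x 0, y -22 mm. Narrow bay (small weight): inside 100 mm along x, 40 mm along y, centred at x 0, y +33 mm.
- pen_tray: the long shallow grey tray without a divider, 72 mm (its x) by 168 mm (its y), 12 mm tall, fixed to the bench. The origin is at the centre of its underside. Floor 4 mm thick, walls 4 mm thick and 12 mm tall; inside 64 mm along x, 160 mm along y. The marker lies in it along its y.
- teaspoon_mid (a point): a loose metal teaspoon, 132 mm long, 26 mm wide, 9 mm high, lying in front of the middle tray; no part of the job, to be left where it is. The point is its centre, 4.5 mm over its underside; its length runs along its own x axis.
Mind the look-alikes: they are no part of the job. What is shaped like the part that bears slim_jar_mid but blue or purple is not meant.

How it is judged:
At the end, for the whole second after the job is handed in: Each thing rests on its own bay's floor (height to 5 mm), between its walls (off bay centre in tray x, y: stout jar 16, 15 mm; slim jar 23, 12; big weight 37, 18; small weight 42, 12; marker 26, 19); upright to 0.12 rad, marker flat to 0.09; all still, released (x of stout_jar_mid in the frame of jar_tray between -0.016 and 0.016 m and y of stout_jar_mid in the frame of jar_tray between 0.018 and 0.048 m and z of stout_jar_mid in the frame of jar_tray between 0.0425 and 0.0525 m and linear speed of each of stout_jar, slim_jar, big_weight, small_weight, pen below 0.01 m/s and angle between each of stout_jar_mid, slim_jar_mid, big_weight_mid, small_weight_mid's own z axis and vertical below 0.12 rad and x of slim_jar_mid in the frame of jar_tray between -0.0235 and 0.0235 m and y of slim_jar_mid in the frame of jar_tray between -0.0555 and -0.0305 m and z of slim_jar_mid in the frame of jar_tray between 0.0515 and 0.0615 m and x of big_weight_mid in the frame of weight_tray between -0.037 and 0.037 m and y of big_weight_mid in the frame of weight_tray between -0.04 and -0.004 m and z of big_weight_mid in the frame of weight_tray between 0.016 and 0.026 m and x of small_weight_mid in the frame of weight_tray between -0.0425 and 0.0425 m and y of small_weight_mid in the frame of weight_tray between 0.0205 and 0.0455 m and z of small_weight_mid in the frame of weight_tray between 0.01 and 0.02 m and x of pen_mid in the frame of pen_tray between -0.026 and 0.026 m and y of pen_mid in the frame of pen_tray between -0.019 and 0.019 m and z of pen_mid in the frame of pen_tray between 0.008 and 0.018 m and angle between pen_mid's own y axis and vertical above 1.48 rad); the robot touches nothing.
It fails at once if the teaspoon is pushed more than 30 mm from where it lay (distance of teaspoon_mid from where it was at the start of the episode above 0.03 m).
It also fails if it takes over 122 s, if anything falls off the work surface, if the arm or the gripper's body presses on something with over 40 N, if the wrist force passes 120 N, or if a joint passes its speed limit or range.

ROBOT

A 6-joint arm with a two-finger parallel gripper is mounted at the origin on a cart in front of the work surface, level with it; the furniture and walls round the work are solid. World frame = base frame: x ahead of the robot, y to its left, z up, the work surface at z = 0. Lengths are in m, angles in rad, forces in N, time in s.
With the tool pointing down it reaches from about 0.275 to 0.75 m from the base axis. Payload 10.2 kg.
Tool frame: the origin (TCP) lies on the centre line of the jaws, within the pads' length; the fingertips stand 14 mm ahead of it and the grasp point (between the pads) lies 5 mm behind it; x points along the fingers, y is the direction in which the jaws open and shut, and the axes are right-handed (so a half turn about x gives the same grasp; the last joint's range is limited). The gripper opens to 88 mm and grips with 3 to 60 N. Pads are 18 mm wide; open, the fingers measure 123 mm over their backs; the gripper's body (75 mm by 187 mm) begins 45 mm behind the grasp point.
Start: joints at [1.067, 0.313, 1.498, -0, 1.331, -0.223], TCP at [0.146, 0.504, 0.253] pointing down, gripper open.
Joint ranges: [-2.94, 2.94], [-0.97, 2.17], [0.19, 2.56], [-1.23, 4.37], [0.02, 3.11], [-2.88, 2.88]. Speed limits (rad/s): [2.39, 2.39, 3.01, 3.14, 3.14, 3.14].

INTERFACE

Orientations are given as a unit quaternion [w, x, y, z].
In Python, from station import * gives the robot as it stands.
- The arm moves only by the tool carry_out, never from a script. Its argument "plan" is one flat list of numbers, 4 for each row, row after row: the shift along the world's x, y, z in cm, then the turn about the world's z in rad. In form: [tx, ty, tz, twist, tx, ty, tz, twist, ...]. A call has 1 to 20 rows; each row shifts and turns the commanded pose from where the row before left it; what a row does not reach is not made up. A row lasts 1/8 s, in which the tool goes at most 62.5 mm and 10.7 degrees, less where a joint would pass 70% of its speed; a pose out of reach is approached as far as the arm can. A call is refused whole if a number of a shift passes 6.25 or a number of a turn 0.188, either way. A call with a gripper value outside its range is refused whole. "fingers" is the gripper's target within -1 to 1 (fully open at 1, half-way at 0, shut at -1), set as the call begins (left out, the last holds). The fingers move at their own pace and stop on an object; the grip force is fixed at half the most. Time passes only in rows, so rows that do not move let the fingers close. It gives the time, the measured TCP pose, the force and the opening at its end, in the units of the state.
- observe(): the state, without advancing time (a new reading comes with each control period).
- snapshot(name): name is "side" or "top"; returns (picture, depth): 384x512x3 uint8, blue, green, red; 384x512 float32, m along the optical axis (not along the pixel's ray), 0 where there is no reading.
- get_calibration(name): a dict with "intrinsics" (3x3 intrinsics, pixels), "R" (3x3) and "t" (3): a world point X has camera coordinates R X + t. Camera axes: x right, y down, z forward; pixel columns grow to the right and rows downward; lengths in m; the calibration is good to about 2 mm. A picture is of the moment at which its call begins. get_calibration takes no time and is no camera call.
- hand_in(): hands the job in, once; it reports no verdict.
The state is a dict: "time": time; "qpos": joint angles; "qd": joint speeds; "effort": joint torques, N m; "tool_pos": TCP position; "tool_rot": TCP orientation; "force": force on the tool from outside, world axes, zero at the start; "torque": the same for the moment, N m; "grip_width": finger opening in m.
Only numpy, scipy, OpenCV 4.12 (cv2) and the standard library are available. Lean on these libraries where they do the work, as an engineer would, in place of code of your own. Each camera call takes 0.05 s, during which the arm holds its last target. There are 200 camera calls.

## Working session

There is one attempt and no reset: what is moved stays moved. The work goes in short steps, Python scripts to look and compute and a tool call to move; the robot and the scene stay as the last step left them, time stands still between calls to the robot, and variables do not carry over. Pictures are saved under pics/ and viewed, about 12 in all and at most 16, crops included, and the job is handed in when it is done.

Besides the shell and the picture viewer there is one more tool, called after "Call:" as a command line: name --argument value ..., lists and objects as JSON in quotes. carry_out: Moves the arm, as the interface text tells. Its arguments: {"type":"object","properties":{"plan":{"type":"array"},"fingers":{"type":"number"}},"required":["plan"]}

```bash
mkdir -p pics; ls
python3 - <<'E'
from station import *
import cv2,numpy as np
s=observe();print({k:np.round(v,3) for k,v in s.items()})
for n in("top","side"):
    p,d=snapshot(n);cv2.imwrite(f"pics/{n}0.png",p);np.save(f"{n}0.npy",d)
    c=get_calibration(n);print(n,c, -np.array(c["R"]).T@np.array(c["t"]))
E
```

```text
pics
{'time': np.float64(0.0), 'qpos': array([ 1.067,  0.313,  1.498,  0.   ,  1.331, -0.223]), 'qd': array([ 0.001, -0.   , -0.   ,  0.001,  0.   ,  0.   ]), 'effort': array([-1.0000e-03, -4.0222e+01, -2.5226e+01,  6.9000e-02,  3.5000e-02,
       -0.0000e+00]), 'tool_pos': array([0.145, 0.504, 0.252]), 'tool_rot': array([ 0.7  ,  0.099,  0.7  , -0.099]), 'force': array([-0.119,  0.728, -0.084]), 'torque': array([-0.015, -0.036,  0.007]), 'grip_width': np.float64(0.088)}
top {'intrinsics': array([[389.28395205,   0.        , 265.09030026],
       [  0.        , 389.28395205, 193.09276695],
       [  0.        ,   0.        ,   1.        ]]), 'R': array([[ 0.00593511, -0.99972389, -0.02273575],
       [-0.99659859, -0.00404467, -0.08230976],
       [ 0.08219508,  0.02314694, -0.99634742]]), 't': array([0.04314331, 0.49879171, 1.32882554])} [0.38761614 0.01439061 1.36600822]
side {'intrinsics': array([[468.35557591,   0.        , 249.01965644],
       [  0.        , 468.35557591, 194.55665917],
       [  0.        ,   0.        ,   1.        ]]), 'R': array([[ 0.86811054, -0.4961818 ,  0.01370075],
       [-0.22372012, -0.41575772, -0.88152982],
       [ 0.44309524,  0.7622002 , -0.47192952]]), 't': array([-0.40081594,  0.18402588,  1.06539233])} [-0.08294744 -0.93440963  0.67050586]
```

View pics/top0.png

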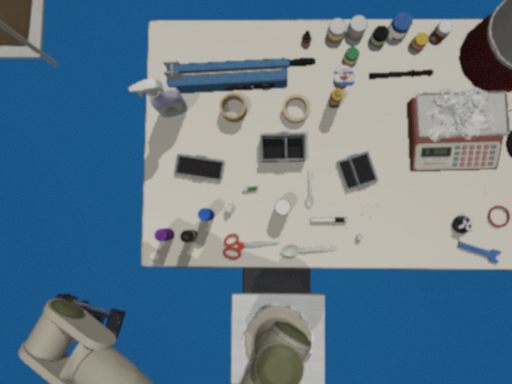

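View pics/side0.png

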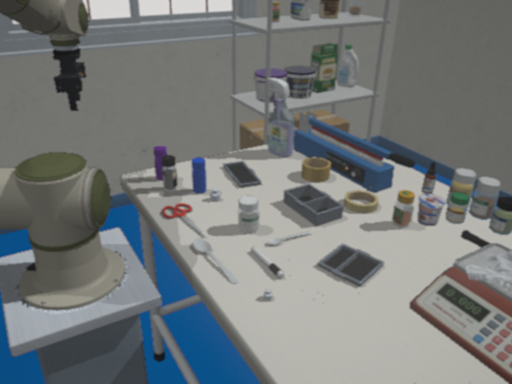

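The top view shows the stout jar at (282,207) and the deep tray at (283,148). The weight tray is at (357,171), the pen tray at (200,168) and the marker at (328,220). The teaspoon is at (309,190). The big weight is probably at (229,208) and the small one at (359,238).

There are three slim jars: (189,236) black, (206,214) blue and (164,234) purple. The black-capped one fits the description. I'll confirm it with enlarged crops.

Run:
```python
import cv2
t=cv2.imread("pics/top0.png")[125:265,145:385];cv2.imwrite("pics/tc.png",cv2.resize(t,None,fx=3.3,fy=3.3,interpolation=cv2.INTER_CUBIC))
t=cv2.imread("pics/side0.png")[140:310,140:400];cv2.imwrite("pics/sc.png",cv2.resize(t,None,fx=3,fy=3,interpolation=cv2.INTER_CUBIC))
```

```text
(no output)
```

View pics/tc.png

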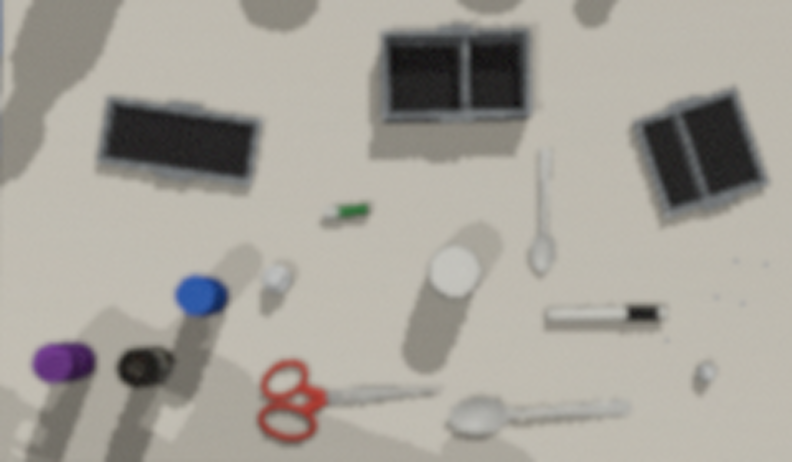

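View pics/sc.png

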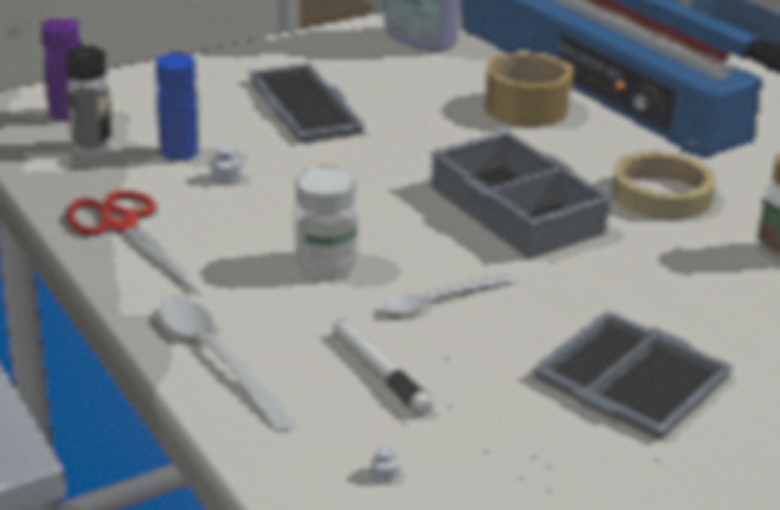

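The crops confirm it. The black-capped clear jar at top (189,236) is the slim jar; the blue (206,214) and purple (164,234) ones are look-alikes. The big weight is at top (229,209) and the small one at (358,237). The wide bay of the jar tray is on the left (+y), and the narrow bay of the weight tray is also on the left (+y).

```bash
cat > h.py <<'E'
import cv2,numpy as np
from station import *
def cam(n):
    c=get_calibration(n);return np.array(c["intrinsics"]),np.array(c["R"]),np.array(c["t"])
def cloud(n,d):
    K,R,t=cam(n);v,u=np.indices(d.shape)
    P=np.stack([(u-K[0,2])/K[0,0]*d,(v-K[1,2])/K[1,1]*d,d],-1)
    return (P-t)@R
def ray(n,u,v,z):
    K,R,t=cam(n);c=-R.T@t;r=R.T@np.linalg.inv(K)@[u,v,1];return c+r*(z-c[2])/r[2]
def comps(n,d,zmin,box,zmax=.2,amin=6):
    P=cloud(n,d);x,y,z=P[...,0],P[...,1],P[...,2]
    m=(d>0)&(z>zmin)&(z<zmax)&(x>box[0])&(x<box[1])&(y>box[2])&(y<box[3])
    k,l,s,c=cv2.connectedComponentsWithStats(m.astype(np.uint8))
    for i in range(1,k):
        if s[i,4]<amin: continue
        q=P[l==i];r=cv2.minAreaRect(q[:,:2].astype(np.float32)*1000)
        print(n,"px",c[i].round(),"n",s[i,4],"mean",q.mean(0).round(4),"zmax",np.percentile(q[:,2],95).round(4),"rect",np.round(r[0]),np.round(r[1]),round(r[2],1))
E
python3 - <<'E'
from h import *
for n in("top","side"):
    d=np.load(n+"0.npy");P=cloud(n,d)
    q=P[(d>0)&(P[...,0]>.27)&(P[...,0]<.35)&(P[...,1]<-.25)&(P[...,1]>-.4)&(abs(P[...,2])<.02)];print(n,"table z",np.median(q[:,2]),q[:,2].std())
    comps(n,d,.006,(.22,.58,-.35,.4));print("tall");comps(n,d,.05,(.22,.58,-.35,.4))
E
```

```text
top table z -0.0005671045709767452 0.0031948985781818226
top px [200. 176.] n 186 mean [0.5593 0.2749 0.0108] zmax 0.0162 rect [560. 282.] [171.  36.] 89.3
top px [359. 181.] n 203 mean [ 0.5422 -0.2803  0.0106] zmax 0.0156 rect [ 555. -283.] [ 74. 123.] 12.3
top px [366. 177.] n 17 mean [ 0.5566 -0.3078  0.0083] zmax 0.0106 rect [ 557. -306.] [19. 25.] 64.4
top px [350. 180.] n 13 mean [ 0.5462 -0.2519  0.0079] zmax 0.0109 rect [ 549. -250.] [18. 14.] 2.7
top px [310. 187.] n 39 mean [ 0.5228 -0.1101  0.0097] zmax 0.0124 rect [ 520. -109.] [11. 66.] 89.7
top px [250. 189.] n 57 mean [0.5137 0.0996 0.0129] zmax 0.0184 rect [514.  99.] [14. 50.] 7.5
top px [307. 203.] n 11 mean [ 0.4659 -0.1006  0.0089] zmax 0.011 rect [ 465. -101.] [31.  8.] 19.7
top px [282. 208.] n 218 mean [ 0.4456 -0.0134  0.083 ] zmax 0.0905 rect [446. -14.] [53. 50.] 0.1
top px [229. 210.] n 62 mean [0.4402 0.1705 0.0249] zmax 0.035 rect [440. 171.] [28. 28.] 88.8
top px [206. 215.] n 177 mean [0.4214 0.2374 0.0904] zmax 0.1088 rect [422. 242.] [39. 41.] 21.4
top px [330. 220.] n 164 mean [ 0.4061 -0.1786  0.01
[... 2690 characters left out ...]
. 269.] n 306 mean [ 0.5415 -0.285   0.0109] zmax 0.0137 rect [ 556. -285.] [ 74. 122.] 12.8
side px [339. 257.] n 7 mean [ 0.5732 -0.2411  0.0069] zmax 0.0085 rect [ 573. -242.] [17.  6.] 43.8
side px [230. 273.] n 6 mean [ 0.3132 -0.1737  0.0074] zmax 0.0091 rect [ 313. -174.] [12.  4.] 85.0
side px [268. 294.] n 73 mean [ 0.3468 -0.2832  0.0143] zmax 0.0224 rect [ 349. -282.] [17. 20.] 87.7
tall
side px [165. 161.] n 495 mean [0.3494 0.321  0.0847] zmax 0.1059 rect [354. 335.] [129.  44.] 87.7
side px [199. 168.] n 290 mean [0.4207 0.2301 0.0833] zmax 0.1063 rect [424. 238.] [42. 42.] 20.7
side px [249. 206.] n 410 mean [ 0.444  -0.0268  0.0743] zmax 0.0883 rect [449. -18.] [54. 55.] 71.7
```

Run:
```python
from h import *
for n,boxes in(("top",dict(pen=(170,150,230,186,.011),jar=(255,128,312,166,.04),wt=(334,147,381,194,.011))),("side",dict(pen=(215,155,265,190,.011),wt=(315,240,388,290,.011)))):
  img=cv2.imread(f"pics/{n}0.png")
  for k,(a,b,c,e,z) in boxes.items():
    g=cv2.cvtColor(img[b:e,a:c],cv2.COLOR_BGR2GRAY)
    th,m=cv2.threshold(g,0,255,cv2.THRESH_BINARY_INV+cv2.THRESH_OTSU)
    m=(g<125).astype(np.uint8)
    _,l,s,_=cv2.connectedComponentsWithStats(m);i=1+np.argmax(s[1:,4])
    cs,_=cv2.findContours((l==i).astype(np.uint8),cv2.RETR_EXTERNAL,cv2.CHAIN_APPROX_NONE)
    p=np.array([ray(n,u+a,v+b,z)[:2] for u,v in cs[0][:,0]],np.float32)*1000
    print(n,k,th,[np.round(x,1) for x in cv2.minAreaRect(p)])
# pen: axis & tray depth points
for n in("top","side"):
    d=np.load(n+"0.npy");P=cloud(n,d);x,y,z=np.moveaxis(P,-1,0)
    m=(z>.007)&(z<.03)&(abs(x-.407)<.03)&(abs(y+.177)<.08);q=P[m][:,:2]
    w=cv2.fitLine(q.astype(np.float32),cv2.DIST_HUBER,0,.01,.01).ravel();print("pen",n,w.round(3),np.arctan2(w[1],w[0]))
    m=(z>.025)&(z<.05)&(abs(x-.6)<.1)&(abs(y+.01)<.1);q=P[m][:,:2]*1000
    print("jar",n,[np.round(v,1) for v in cv2.minAreaRect(q.astype(np.float32))])
    q=P[(z>.08)&(z<.13)&(abs(x-.35)<.04)&(abs(y-.295)<.033)];print("slim",n,[np.round(v*1000,1) for v in cv2.minEnclosingCircle(q[:,:2].astype(np.float32))[:1]])
    q=P[(z>.05)&(z<.13)&(abs(x-.447)<.05)&(abs(y+.016)<.05)];print("stout",n,[np.round(np.array(v)*1000,1) for v in cv2.minEnclosingCircle(q[:,:2].astype(np.float32))])
```

```text
top pen 108.0 [array([588.7, 279.9]), array([164.9,  79.8]), np.float64(82.0)]
top jar 100.0 [array([655.2, -12.2]), array([101.3, 158.7]), np.float64(0.1)]
top wt 111.0 [array([ 576.9, -272.7]), array([116.2, 114.9]), np.float64(17.7)]
side pen 129.0 [array([581.9, 269.2]), array([185. ,  92.7]), np.float64(78.9)]
side wt 128.0 [array([ 572.2, -282.2]), array([134.3, 118.1]), np.float64(18.4)]
pen top [ 0.005 -1.     0.407 -0.189] -1.5662471
jar top [array([651.7, -15.5]), array([ 96. , 159.2]), np.float64(0.0)]
slim top [array([0.3, 0.3, 0.3, ..., 0.3, 0.3, 0.3], shape=(2000,))]
stout top [array([447.3, -14. ]), np.float64(27.8)]
pen side [ 0.025 -1.     0.406 -0.194] -1.5454441
jar side [array([653.5, -17.7]), array([163.8,  92.8]), np.float64(89.9)]
slim side [array([0.4, 0.3, 0.4, ..., 0.3, 0.4, 0.3], shape=(2000,))]
stout side [array([450. , -19.3]), np.float64(29.5)]
```

Run:
```python
from h import *
for n in("top","side"):
    d=np.load(n+"0.npy");P=cloud(n,d);x,y,z=np.moveaxis(P,-1,0)
    for k,cx,cy,r in(("wt",.575,-.278,.09),("pen",.585,.275,.105)):
        m=((z>.0075)&(z<.03)&(np.hypot(x-cx,y-cy)<r)).astype(np.uint8)
        q=P[m>0][:,:2]*1000;print(n,k,len(q),[np.round(v,1) for v in cv2.minAreaRect(q.astype(np.float32))])
    q=P[(z>.08)&(z<.13)&(abs(x-.35)<.04)&(abs(y-.295)<.033)]; c,r=cv2.minEnclosingCircle(q[:,:2].astype(np.float32));print("slim",n,np.round(c,4),r)
```

```text
top wt 385 [array([ 577.8, -276.1]), array([119.8, 117.3]), np.float64(18.7)]
top pen 373 [array([609.6, 276.4]), array([170.7, 126.2]), np.float64(82.5)]
slim top [0.35   0.2971] 0.020725402981042862
side wt 513 [array([ 580.8, -277.5]), array([123.1, 119. ]), np.float64(18.6)]
side pen 210 [array([591.7, 275.5]), array([180.1,  85.2]), np.float64(78.0)]
slim side [0.3521 0.2964] 0.024096621200442314
```

Measured (mm), with both views agreeing to about 3 mm:

| Item | x | y | yaw (rad) |
|---|---|---|---|
| Stout jar | 448 | −16 | – |
| Slim jar | 351 | 297 | – |
| Big weight | 441 | 168 | – |
| Small weight | 347 | −280 | – |
| Pen (along world y) | 407 | −176 | – |
| Jar tray | 653 | −15 | 0 |
| Weight tray | 578 | −276 | +0.305 |
| Pen tray | 589 | 277 | −0.135 |

I'll work with the jaws along world x and do the stout jar first.

Call:
carry_out --plan '[2.33, -4.0, 0, -0.1, 2.33, -4.0, 0, -0.1, 2.33, -4.0, 0, -0.1, 2.33, -4.0, 0, -0.1, 2.33, -4.0, 0, -0.1, 2.33, -4.0, 0, -0.1, 2.33, -4.0, 0, -0.1, 2.33, -4.0, 0, -0.1, 2.33, -4.0, 0, -0.1, 2.33, -4.0, 0, -0.1, 2.33, -4.0, 0, -0.1, 2.33, -4.0, 0, -0.1, 2.33, -4.0, 0, -0.09, 0, 0, 0, 0, 0, 0, 0, 0]' --fingers 1

```text
time: 1.98
tool_pos: [0.448, -0.015, 0.2525]
tool_rot: [0.5, 0.5, 0.501, -0.5]
force: [-0.4, 0.7, -0.6]
grip_width: 0.0878
```

Call:
carry_out --plan '[0, 0, -4.5, 0, 0, 0, -4.5, 0, 0, 0, -4.5, 0, 0, 0, -3, 0, 0, 0, -1.6, 0, 0, 0, -1, 0, 0, 0, 0, 0]'

```text
time: 2.85
tool_pos: [0.4481, -0.015, 0.0617]
tool_rot: [0.5, 0.5, 0.5, -0.5]
force: [-0.3, -0.8, -0.9]
grip_width: 0.088
```

Call:
carry_out --plan '[0, 0, 0, 0, 0, 0, 0, 0, 0, 0, 0, 0, 0, 0, 0, 0, 0, 0, 0, 0, 0, 0, 0, 0]' --fingers -1

```text
time: 3.6
tool_pos: [0.4485, -0.0156, 0.0619]
tool_rot: [0.5, 0.5, 0.5, -0.5]
force: [-1.6, -0.4, 4.1]
grip_width: 0.054
```

Call:
carry_out --plan '[0, 0, 2, 0, 0, 0, 4, 0, 0, 0, 4, 0, 3.4, 0.6, 0, 0, 3.4, 0.6, 0, 0, 3.4, 0.6, 0, 0, 3.4, 0.6, 0, 0, 3.4, 0.6, 0, 0, 3.4, 0.5, 0, 0, 0, 0, 0, 0]'

```text
time: 4.85
tool_pos: [0.6532, 0.0197, 0.1603]
tool_rot: [0.5, 0.5, 0.5, -0.5]
force: [-0.2, 1.3, -1.6]
grip_width: 0.0543
```

```bash
cat > look.py <<'E'
import sys
from h import *
# look.py tag : save enlarged crops of both views side by side
p,d=snapshot("top");q,e=snapshot("side");t=sys.argv[1]
np.save("top%s.npy"%t,d);np.save("side%s.npy"%t,e)
a=cv2.resize(p[110:270,140:390],(800,512)) if len(sys.argv)<3 else None
cv2.imwrite(f"pics/m{t}.png",cv2.vconcat([cv2.resize(p[125:260,150:390],(532,299),interpolation=2),cv2.resize(q[130:310,130:400],(532,300)[:2],interpolation=2)]))
s=observe();print(s["time"],s["tool_pos"].round(4),s["grip_width"])
E
python3 look.py 1
```

```text
4.95 [0.6518 0.0195 0.1609] 0.05428543426409549
```

View pics/m1.png

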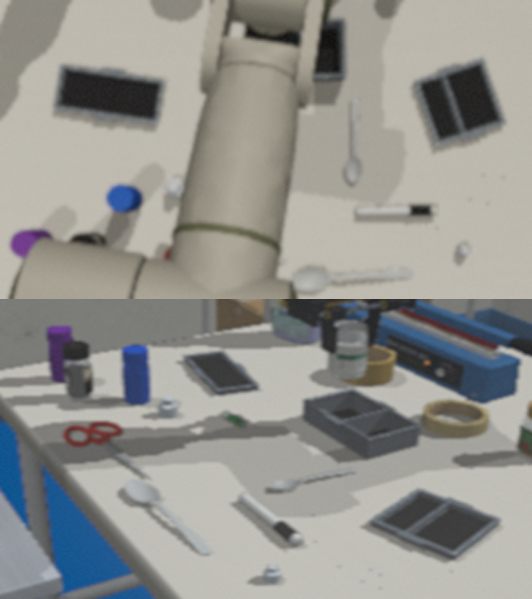

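Call:
carry_out --plan '[0, -0.1, -3, 0, 0, 0, -3, 0, 0, 0, -2, 0, 0, 0, -1, 0, 0, 0, -0.3, 0, 0, 0, -0.1, 0, 0, 0, 0, 0]'

```text
time: 5.82
tool_pos: [0.6526, 0.0184, 0.0684]
tool_rot: [0.5, 0.5, 0.5, -0.5]
force: [-0.6, -0.1, -1.0]
grip_width: 0.0545
```

Call:
carry_out --plan '[0, 0, 0, 0, 0, 0, 0, 0, 0, 0, 0, 0, 0, 0, 0, 0]' --fingers 0.8

```text
time: 6.32
tool_pos: [0.6524, 0.0184, 0.0678]
tool_rot: [0.5, 0.5, 0.5, -0.5]
force: [0.3, 0.5, -0.3]
grip_width: 0.0792
```

Call:
carry_out --plan '[0, 0, 4, 0, 0, 0, 5, 0, 0, 0, 5, 0, 0, 0, 4, 0, -3.77, 3.48, 0, 0, -3.77, 3.48, 0, 0, -3.77, 3.48, 0, 0, -3.77, 3.48, 0, 0, -3.77, 3.48, 0, 0, -3.77, 3.48, 0, 0, -3.77, 3.48, 0, 0, -3.77, 3.48, 0, 0, 0, 0, 0, 0, 0, 0, 0, 0]' --fingers 0.6

```text
time: 8.07
tool_pos: [0.3512, 0.2966, 0.2478]
tool_rot: [0.5, 0.5, 0.5, -0.5]
force: [0.2, 0.7, 0.1]
grip_width: 0.0703
```

```bash
python3 look.py 2
python3 - <<'E'
from h import *
for n in("top","side"):
    d=np.load(n+"2.npy");comps(n,d,.07,(.6,.71,-.03,.07),.1)
E
```

```text
8.175 [0.3516 0.2962 0.2477] 0.07021789268378031
top px [273. 146.] n 200 mean [0.6501 0.0196 0.0901] zmax 0.0945 rect [651.  20.] [50. 49.] 46.2
side px [305. 180.] n 219 mean [0.6484 0.01   0.0859] zmax 0.0925 rect [652.  15.] [48. 51.] 63.6
```

Call:
carry_out --plan '[0, 0, -4.5, 0, 0, 0, -4.5, 0, 0, 0, -4.5, 0, 0, 0, -2.5, 0, 0, 0, -1.2, 0, 0, 0, -0.6, 0, 0, 0, 0, 0]'

```text
time: 9.05
tool_pos: [0.3512, 0.2968, 0.0701]
tool_rot: [0.5, 0.5, 0.5, -0.5]
force: [-0.1, -0.4, 0.3]
grip_width: 0.0707
```

Call:
carry_out --plan '[0, 0, 0, 0, 0, 0, 0, 0, 0, 0, 0, 0, 0, 0, 0, 0, 0, 0, 0, 0, 0, 0, 0, 0]' --fingers -1

```text
time: 9.8
tool_pos: [0.3509, 0.2969, 0.0699]
tool_rot: [0.5, 0.5, 0.5, -0.5]
force: [-0.9, -0.4, 4.5]
grip_width: 0.0399
```

Call:
carry_out --plan '[0, 0, 2, 0, 0, 0, 4, 0, 0, 0, 5, 0, 0, 0, 3, 0, 3.36, -3.94, 0, 0, 3.36, -3.94, 0, 0, 3.36, -3.94, 0, 0, 3.36, -3.94, 0, 0, 3.36, -3.94, 0, 0, 3.36, -3.94, 0, 0, 3.36, -3.94, 0, 0, 3.36, -3.94, 0, 0, 3.36, -3.94, 0, 0, 0, 0, 0, 0, 0, 0, 0, 0]'

```text
time: 11.68
tool_pos: [0.6528, -0.0573, 0.2091]
tool_rot: [0.5, 0.5, 0.5, -0.5]
force: [-0.8, 0.8, -0.2]
grip_width: 0.0399
```

```bash
python3 look.py 3
```

```text
11.775 [ 0.6528 -0.0568  0.2098] 0.03982275806423298
```

View pics/m3.png

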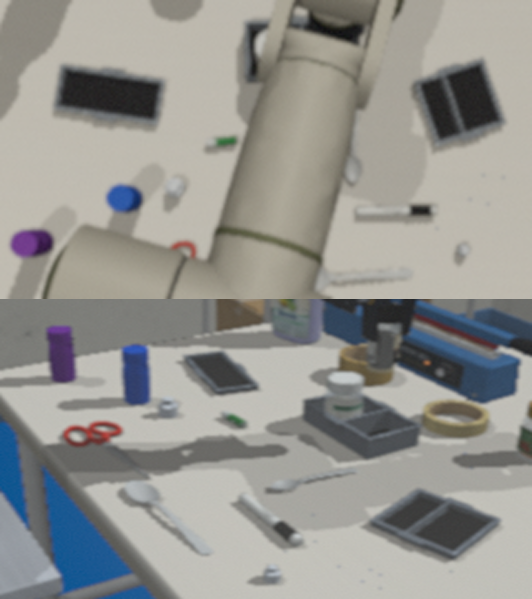

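The stout jar stands in its wide bay, and the slim black-capped jar is held upright over the narrow bay. Lowering it now.

Call:
carry_out --plan '[0, -0.1, -4, 0, 0, 0, -4, 0, 0, 0, -3, 0, 0, 0, -1.5, 0, 0, 0, -0.7, 0, 0, 0, -0.3, 0, 0, 0, 0, 0]'

```text
time: 12.65
tool_pos: [0.6535, -0.0588, 0.0755]
tool_rot: [0.5, 0.5, 0.5, -0.5]
force: [0.8, 0.4, -0.4]
grip_width: 0.0403
```

Call:
carry_out --plan '[0, 0, 0, 0, 0, 0, 0, 0, 0, 0, 0, 0, 0, 0, 0, 0]' --fingers 0.4

```text
time: 13.15
tool_pos: [0.6532, -0.0588, 0.0748]
tool_rot: [0.5, 0.5, 0.5, -0.5]
force: [0.3, 0.9, 0.6]
grip_width: 0.0616
```

Call:
carry_out --plan '[0, 0, 4, 0, 0, 0, 5, 0, 0, 0, 5, 0, -3.53, 3.78, 0, 0, -3.53, 3.78, 0, 0, -3.53, 3.78, 0, 0, -3.53, 3.78, 0, 0, -3.53, 3.78, 0, 0, -3.53, 3.78, 0, 0, 0, 0, 0, 0, 0, 0, -4, 0, 0, 0, -3, 0, 0, 0, 0, 0, 0, 0, 0, 0]' --fingers 0.4

```text
time: 14.9
tool_pos: [0.4423, 0.1678, 0.1459]
tool_rot: [0.5, 0.501, 0.499, -0.5]
force: [-0.3, -0.1, 0.5]
grip_width: 0.0613
```

```bash
python3 look.py 4
python3 - <<'E'
from h import *
for n in("top","side"):
    d=np.load(n+"4.npy");comps(n,d,.07,(.6,.71,-.1,.07),.13)
    comps(n,d,.008,(.4,.48,.13,.2),.05)
E
```

```text
15.0 [0.4422 0.1679 0.146 ] 0.061281448050775476
top px [273. 146.] n 201 mean [0.6497 0.0195 0.0903] zmax 0.0955 rect [650.  20.] [50. 49.] 47.8
top px [296. 145.] n 145 mean [ 0.6489 -0.0566  0.1059] zmax 0.1135 rect [651. -57.] [39. 39.] 87.3
side px [315. 185.] n 496 mean [ 0.6482 -0.0322  0.0908] zmax 0.1102 rect [651. -20.] [124.  50.] 85.7
side px [215. 194.] n 90 mean [0.4416 0.1645 0.0212] zmax 0.0341 rect [443. 168.] [28. 28.] 74.8
```

Call:
carry_out --plan '[0, 0, -4, 0, 0, 0, -4, 0, 0, 0, -3, 0, 0, 0, -1.3, 0, 0, 0, -0.7, 0, 0, 0, 0, 0]' --fingers 0.3

```text
time: 15.75
tool_pos: [0.4419, 0.1681, 0.0153]
tool_rot: [0.5, 0.5, 0.5, -0.5]
force: [0.8, 0.1, -0.2]
grip_width: 0.057
```

Call:
carry_out --plan '[0, 0, 0, 0, 0, 0, 0, 0, 0, 0, 0, 0, 0, 0, 0, 0, 0, 0, 0, 0, 0, 0, 0, 0]' --fingers -1

```text
time: 16.5
tool_pos: [0.4416, 0.1681, 0.015]
tool_rot: [0.5, 0.5, 0.5, -0.5]
force: [0.5, 0.6, 5.3]
grip_width: 0.0288
```

Call:
carry_out --plan '[0, 0, 2, 0, 0, 0, 4, 0, 0, 0, 5, 0, 0, 0, 5, 0, 1.43, -4.65, 0, 0.0305, 1.43, -4.65, 0, 0.0305, 1.43, -4.65, 0, 0.0305, 1.43, -4.65, 0, 0.0305, 1.43, -4.65, 0, 0.0305, 1.43, -4.65, 0, 0.0305, 1.43, -4.65, 0, 0.0305, 1.43, -4.65, 0, 0.0305, 1.43, -4.65, 0, 0.0305, 1.43, -4.65, 0, 0.0305, 0, 0, -4, 0, 0, 0, -4, 0, 0, 0, -2, 0, 0, 0, 0, 0, 0, 0, 0, 0]'

```text
time: 18.88
tool_pos: [0.5851, -0.2973, 0.0764]
tool_rot: [0.571, 0.418, 0.569, -0.418]
force: [-1.0, -0.1, -2.5]
grip_width: 0.0288
```

```bash
python3 look.py 5
python3 - <<'E'
from h import *
comps("side",np.load("side5.npy"),.03,(.5,.68,-.4,-.2),.12)
E
```

```text
18.975 [ 0.585  -0.2973  0.0764] 0.028825601684942827
side px [364. 244.] n 231 mean [ 0.582  -0.307   0.0803] zmax 0.1024 rect [ 586. -301.] [62. 21.] 16.8
```

View pics/m5.png

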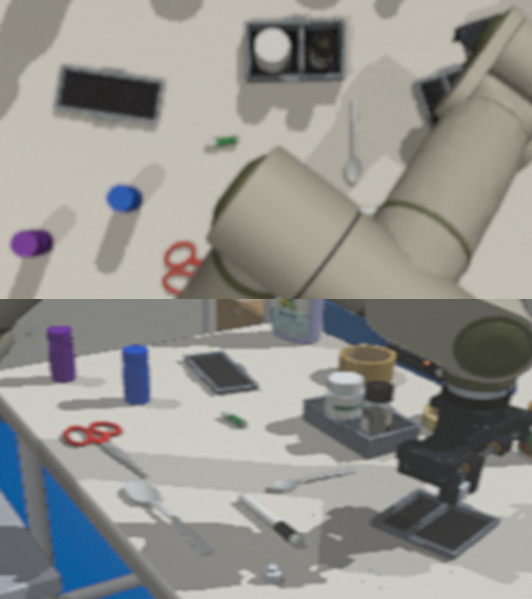

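Both jars are in their bays, and the big weight is over its wide bay. Lowering and releasing it.

Call:
carry_out --plan '[0, 0, -3, 0, 0, 0, -1.6, 0, 0, 0, -0.7, 0, 0, 0, -0.3, 0, 0, 0, 0, 0]'

```text
time: 19.6
tool_pos: [0.5847, -0.2972, 0.0194]
tool_rot: [0.571, 0.418, 0.57, -0.418]
force: [-0.2, -0.2, -2.6]
grip_width: 0.0288
```

Call:
carry_out --plan '[0, 0, 0, 0, 0, 0, 0, 0, 0, 0, 0, 0, 0, 0, 0, 0]' --fingers 0

```text
time: 20.1
tool_pos: [0.5844, -0.297, 0.0188]
tool_rot: [0.57, 0.418, 0.57, -0.418]
force: [0.7, 0.4, -0.2]
grip_width: 0.0442
```

Call:
carry_out --plan '[0, 0, 3, 0, 0, 0, 4, 0, 0, 0, 4, 0, -4.76, 0.33, 0, -0.061, -4.76, 0.33, 0, -0.061, -4.76, 0.33, 0, -0.061, -4.76, 0.33, 0, -0.061, -4.76, 0.33, 0, -0.061, 0, 0, -3, 0, 0, 0, 0, 0, 0, 0, 0, 0]'

```text
time: 21.48
tool_pos: [0.3469, -0.2808, 0.0994]
tool_rot: [0.5, 0.5, 0.5, -0.5]
force: [0.6, 0.3, 0.3]
grip_width: 0.0439
```

```bash
python3 look.py 6
python3 - <<'E'
from h import *
for n in("top","side"):
    d=np.load(n+"6.npy");comps(n,d,.02,(.5,.68,-.38,-.18),.08);comps(n,d,.008,(.31,.38,-.31,-.25),.035)
E
```

```text
21.575 [ 0.347  -0.2808  0.0995] 0.04364720863012178
top px [363. 169.] n 54 mean [ 0.5808 -0.2912  0.0302] zmax 0.0385 rect [ 581. -293.] [25. 27.] 3.2
side px [358. 261.] n 122 mean [ 0.5808 -0.2983  0.0288] zmax 0.0384 rect [ 582. -298.] [28. 29.] 53.7
side px [268. 294.] n 64 mean [ 0.347  -0.2827  0.0152] zmax 0.0222 rect [ 348. -282.] [16. 18.] 75.7
```

Call:
carry_out --plan '[0.05, -0.05, -3, 0, 0, 0, -3, 0, 0, 0, -1.5, 0, 0, 0, -1, 0, 0, 0, 0, 0]'

```text
time: 22.2
tool_pos: [0.3474, -0.2813, 0.0144]
tool_rot: [0.501, 0.5, 0.5, -0.5]
force: [-0.3, 1.3, 2.3]
grip_width: 0.0441
```

Call:
carry_out --plan '[0, 0, 0, 0, 0, 0, 0, 0, 0, 0, 0, 0, 0, 0, 0, 0, 0, 0, 0, 0, 0, 0, 0, 0]' --fingers -1

```text
time: 22.95
tool_pos: [0.3472, -0.2814, 0.0144]
tool_rot: [0.501, 0.5, 0.5, -0.5]
force: [-2.1, -0.7, 4.0]
grip_width: 0.0178
```

Call:
carry_out --plan '[0, 0, 2, 0, 0, 0, 4, 0, 0, 0, 4, 0, 4.42, 0.74, 0, 0.061, 4.42, 0.74, 0, 0.061, 4.42, 0.74, 0, 0.061, 4.42, 0.74, 0, 0.061, 4.42, 0.74, 0, 0.061, 0, 0, 0, 0, 0, 0, -3, 0, 0, 0, 0, 0]'

```text
time: 24.32
tool_pos: [0.5665, -0.2435, 0.0821]
tool_rot: [0.569, 0.418, 0.572, -0.419]
force: [-0.2, 0.4, 0.4]
grip_width: 0.0176
```

```bash
python3 look.py 7
python3 - <<'E'
from h import *
comps("side",np.load("side7.npy"),.03,(.5,.68,-.4,-.18),.13)
E
```

```text
24.425 [ 0.5677 -0.2443  0.0846] 0.017582905251484825
side px [343. 230.] n 237 mean [ 0.5647 -0.2536  0.0917] zmax 0.1163 rect [ 567. -246.] [55. 24.] 19.6
side px [359. 257.] n 39 mean [ 0.5836 -0.2961  0.0362] zmax 0.0389 rect [ 584. -295.] [16. 16.] 49.2
```

View pics/m7.png

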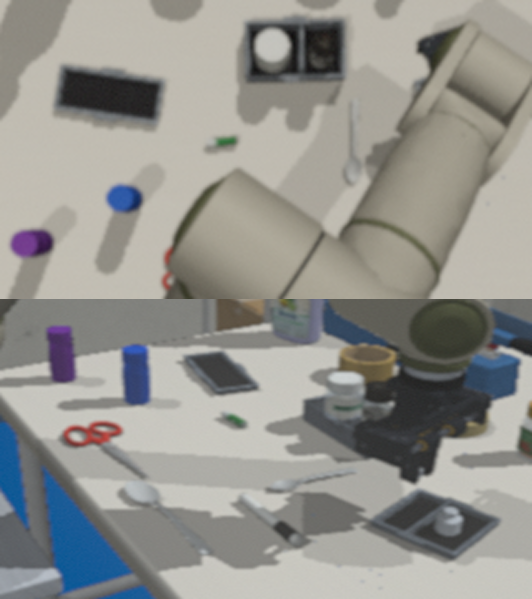

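The big weight is in its wide bay. The small one is held above the narrow bay; lowering it.

Call:
carry_out --plan '[0, 0, -3, 0, 0, 0, -2, 0, 0, 0, -1, 0, 0, 0, -0.5, 0, 0, 0, 0, 0]'

```text
time: 25.05
tool_pos: [0.5681, -0.2441, 0.0192]
tool_rot: [0.57, 0.418, 0.57, -0.418]
force: [-0.1, 0.0, -0.1]
grip_width: 0.0178
```

Call:
carry_out --plan '[0, 0, 0, 0, 0, 0, 0, 0, 0, 0, 0, 0, 0, 0, 0, 0]' --fingers -0.1

```text
time: 25.55
tool_pos: [0.5679, -0.244, 0.0188]
tool_rot: [0.57, 0.418, 0.57, -0.418]
force: [-1.4, 0.9, -0.9]
grip_width: 0.0398
```

Call:
carry_out --plan '[0, 0, 3, 0, 0, 0, 4, 0, 0, 0, 4, 0, -4.01, 1.69, 0, -0.0725, -4.01, 1.69, 0, -0.0725, -4.01, 1.69, 0, -0.0725, -4.01, 1.69, 0, -0.0725, 0, 0, -3, 0, 0, 0, 0, 0]' --fingers 0.1

```text
time: 26.68
tool_pos: [0.4068, -0.1759, 0.098]
tool_rot: [0.503, 0.496, 0.505, -0.496]
force: [1.1, -0.2, 0.5]
grip_width: 0.0481
```

```bash
python3 look.py 8
python3 - <<'E'
from h import *
for n in("top","side"):
    d=np.load(n+"8.npy");comps(n,d,.014,(.5,.68,-.38,-.18),.08);comps(n,d,.007,(.37,.44,-.27,-.09),.035)
E
```

```text
26.775 [ 0.408  -0.1767  0.0993] 0.048827382011550874
top px [355. 155.] n 6 mean [ 0.6336 -0.2667  0.0161] zmax 0.0194 rect [ 633. -267.] [ 5. 11.] 19.0
top px [363. 170.] n 63 mean [ 0.5802 -0.2911  0.0292] zmax 0.0407 rect [ 580. -293.] [28. 26.] 88.6
top px [348. 174.] n 23 mean [ 0.5657 -0.2409  0.0208] zmax 0.0278 rect [ 566. -242.] [15. 16.] 45.4
top px [366. 185.] n 6 mean [ 0.5292 -0.3035  0.0156] zmax 0.0175 rect [ 528. -303.] [ 6. 12.] 26.6
top px [313. 220.] n 20 mean [ 0.4053 -0.1205  0.0143] zmax 0.0182 rect [ 405. -122.] [10. 18.] 0.7
side px [338. 254.] n 47 mean [ 0.5666 -0.245   0.0197] zmax 0.0266 rect [ 571. -242.] [27. 17.] 49.4
side px [358. 262.] n 146 mean [ 0.5805 -0.2992  0.0267] zmax 0.0383 rect [ 581. -298.] [25. 29.] 45.1
side px [269. 262.] n 255 mean [ 0.4068 -0.1868  0.0138] zmax 0.0181 rect [ 408. -176.] [ 17. 129.] 2.1
```

Both weights stand in place, with tops at 38 and 26 mm. Next is the pen.

Call:
carry_out --plan '[0, 0, -4, 0, 0, 0, -2.4, 0, 0, 0, -1.3, 0, 0, 0, -0.7, 0, 0, 0, 0, 0]'

```text
time: 27.4
tool_pos: [0.4079, -0.1766, 0.0151]
tool_rot: [0.504, 0.496, 0.503, -0.496]
force: [-0.1, 0.3, 1.3]
grip_width: 0.0488
```

Call:
carry_out --plan '[0, 0, 0, 0, 0, 0, 0, 0, 0, 0, 0, 0, 0, 0, 0, 0, 0, 0, 0, 0, 0, 0, 0, 0]' --fingers -1

```text
time: 28.15
tool_pos: [0.4076, -0.1764, 0.0148]
tool_rot: [0.504, 0.496, 0.504, -0.496]
force: [-0.2, -0.5, 3.6]
grip_width: 0.0146
```

Call:
carry_out --plan '[0, 0, 2, 0, 0, 0, 4, 0, 0, 0, 4, 0, 0, 0, 4, 0, 1.81, 4.53, 0, -0.015, 1.81, 4.53, 0, -0.015, 1.81, 4.53, 0, -0.015, 1.81, 4.53, 0, -0.015, 1.81, 4.53, 0, -0.015, 1.81, 4.53, 0, -0.015, 1.81, 4.53, 0, -0.015, 1.81, 4.53, 0, -0.015, 1.81, 4.53, 0, -0.015, 1.81, 4.53, 0, -0.015, 0, 0, -3, 0, 0, 0, -3, 0, 0, 0, 0, 0, 0, 0, 0, 0]'

```text
time: 30.4
tool_pos: [0.589, 0.2767, 0.096]
tool_rot: [0.465, 0.533, 0.465, -0.532]
force: [0.3, 0.6, -0.6]
grip_width: 0.0149
```

```bash
python3 look.py 9
python3 - <<'E'
from h import *
for n in("top","side"):
    d=np.load(n+"9.npy");comps(n,d,.05,(.5,.68,.18,.38),.12)
E
```

```text
30.5 [0.5891 0.2767 0.0963] 0.01457891574683141
top px [209. 166.] n 42 mean [0.5816 0.2285 0.0971] zmax 0.1022 rect [583. 230.] [30. 17.] 86.8
side px [243. 149.] n 190 mean [0.5864 0.2581 0.1004] zmax 0.1173 rect [588. 272.] [ 45. 123.] 10.6
```

View pics/m9.png

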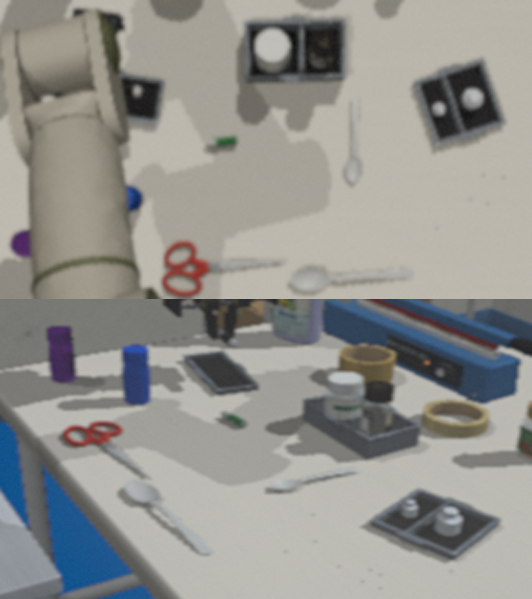

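The pen is held level over its tray, with the visible end at (137,92) in the crop. Lowering it.

Call:
carry_out --plan '[0, 0, -3, 0, 0, 0, -2.5, 0, 0, 0, -1.4, 0, 0, 0, -0.75, 0, 0, 0, 0, 0]'

```text
time: 31.12
tool_pos: [0.589, 0.2768, 0.0191]
tool_rot: [0.465, 0.533, 0.465, -0.532]
force: [0.0, 0.7, 0.6]
grip_width: 0.0146
```

Call:
carry_out --plan '[0, 0, 0, 0, 0, 0, 0, 0, 0, 0, 0, 0, 0, 0, 0, 0]' --fingers -0.45

```text
time: 31.62
tool_pos: [0.5886, 0.2767, 0.0185]
tool_rot: [0.465, 0.533, 0.465, -0.532]
force: [-0.4, -0.4, 2.1]
grip_width: 0.0241
```

Call:
carry_out --plan '[0, 0, 2, 0, 0, 0, 4, 0, 0, 0, 5, 0, 0, 0, 5, 0, -5, 2, 2, 0, -5, 2, 0, 0, -5, 2, 0, 0, -5, 4, 0, 0, -3, 4, 0, 0, -3, 4, 0, 0, 0, 0, 0, 0, 0, 0, 0, 0]'

```text
time: 33.12
tool_pos: [0.33, 0.4554, 0.199]
tool_rot: [0.465, 0.533, 0.465, -0.532]
force: [-0.3, -0.3, 0.5]
grip_width: 0.0242
```

```bash
python3 look.py 10
python3 - <<'E'
from h import *
for n in("top","side"):
    d=np.load(n+"10.npy");comps(n,d,.014,(.5,.7,.15,.38),.08,20);comps(n,d,.006,(.44,.6,-.14,-.08),.03)
E
```

```text
33.225 [0.3305 0.4549 0.1987] 0.024557857577081427
top px [200. 168.] n 148 mean [0.5874 0.2733 0.0195] zmax 0.0253 rect [588. 277.] [125.  17.] 83.3
top px [310. 186.] n 38 mean [ 0.5234 -0.1105  0.009 ] zmax 0.0124 rect [ 525. -109.] [78. 14.] 2.2
top px [306. 201.] n 6 mean [ 0.4738 -0.0981  0.0074] zmax 0.0085 rect [474. -99.] [10.  4.] 0.0
top px [310. 205.] n 6 mean [ 0.4575 -0.1096  0.0085] zmax 0.0111 rect [ 458. -110.] [ 5. 12.] 44.9
side px [243. 172.] n 80 mean [0.5877 0.2641 0.0192] zmax 0.0235 rect [590. 274.] [129.  14.] 81.5
side px [292. 236.] n 46 mean [ 0.5261 -0.1124  0.008 ] zmax 0.0096 rect [ 524. -112.] [12. 64.] 84.8
```

View pics/m10.png

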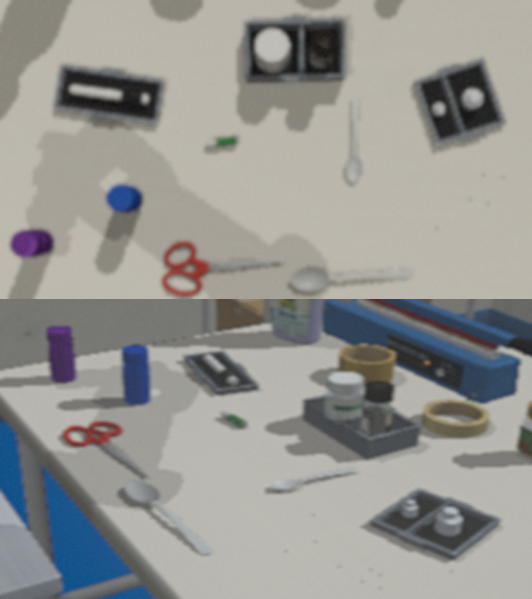

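All five things are in their bays, the teaspoon hasn't moved and the arm is clear.

```bash
python3 -c "
from station import *
print(hand_in())"
```

```text
the job is handed in; nothing more can be done
None
```

I put all five things in their bays, released them, and handed the job in at about 33 s of the 122 s allowed. No verdict was reported.

**What I moved:**
- The stout jar and the slim black-capped jar are in the deep tray. I left the blue and purple look-alike jars alone.
- Both check weights are in the shallow two-bay tray.
- The marker is in the long tray.

**Last checks from both cameras:**
- **Jars:** both stand within a few mm of their bay centres. Their tops read about 92–95 mm for the stout jar and 110–113 mm for the slim one.
- **Weights:** both stand on the tray floor within a few mm of bay centre, with tops at about 38 mm and 27 mm.
- **Marker:** it lies flat along its tray, with its centre within about 3 mm of the tray's.
- **Teaspoon:** it shows no movement beyond measurement noise.
- **Arm:** it is clear of everything.

**Where readings disagreed:**
- The two cameras differed by 3–6 mm in y on several items, which is still well inside the tolerances.
- The gripper closed to 14.6 mm on the 18 mm marker, a larger shortfall than on the other items. It probably gripped above the marker's middle, but the marker was carried and laid down without trouble.

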